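# Close up the demo case with the fingertips

## Robot

A 6-joint arm with a two-finger parallel gripper is mounted at the origin on the work surface. World frame = base frame: x ahead of the robot, y to its left, z up, the work surface at z = 0. Lengths are in m, angles in rad, forces in N, time in s.
With the tool pointing down it reaches from about 0.15 to 0.775 m from the base axis. Payload 6.1 kg.
Tool frame: the origin (TCP) lies on the front face of the gripper's body, between the roots of the fingers; the fingertips stand 73 mm ahead of it and the grasp point (between the pads) lies 54 mm ahead of it; z points along the fingers, x is the direction in which the jaws open and shut, and the axes are right-handed (so a half turn about z gives the same grasp; the last joint's range is limited). The gripper opens to 85 mm and grips with 20 to 120 N. Pads are 22 mm wide; open, the fingers measure 114 mm over their backs; the gripper's body (76 mm by 85 mm) begins 54 mm behind the grasp point. The pads swing forward as they close: fully open they stand 13 mm farther back than shut.
Start: joints at [-1.173, 0.126, -0.04, 1.405, 0, 1.571], TCP at [0.203, -0.484, 0.304] pointing down, gripper open.
Joint ranges: [-2.72, 2.72], [-0.95, 1.95], [-1.27, 1.35], [-1.78, 2.02], [-1.46, 1.47], [-3.14, 3.14]. Speed limits (rad/s): [2.39, 2.39, 3.01, 3.14, 3.14, 3.14].

## Interface

Orientations are given as a unit quaternion [x, y, z, w].
In Python, from station import r gives the robot as it stands. The module is installed in compiled form; this text tells all that it offers.
- The arm moves only by the shell command python3 -m handwheel 'ROWS' [FORCE]. ROWS is JSON, a list of rows, each a list of 5 numbers: the finger opening in m, from 0 to 0.0854, then the shift along the tool's x, y, z in m, then the turn about the tool's z in degrees. In form: [[fingers, dx, dy, dz, roll], ...]. A call has 1 to 8 rows; each row shifts and turns the commanded pose from where the row before left it, along the tool's axes as they then stand; what a row does not reach is not made up. A row lasts 1/8 s, in which the tool goes at most 62.5 mm and 10.7 degrees, less where a joint would pass 70% of its speed; a pose out of reach is approached as far as the arm can. A call with a gripper value outside its range is refused whole. The fingers move at their own pace and stop on an object; FORCE is the grip in N (left out, the last holds). Time passes only in rows, so rows that do not move let the fingers close. It gives the time, the measured TCP pose, the force and the opening at its end, in the units of the state.
- r.get_obs(): the state, without advancing time (a new reading comes with each control period).
- r.get_image(name): name is "scene" or "top"; returns the picture (480x640x3 uint8, blue, green, red); there is no depth.
- r.camera_model(name): a dict with "vertical_fov" (degrees; the focal length in pixels is half the picture's height over the tangent of half this angle, whatever the lens; pixels are square), "cx", "cy" (the principal point, pixels), "rvec" (rotation vector, rad) and "tvec" (3), from world to camera coordinates, as OpenCV has them. Camera axes: x right, y down, z forward; pixel columns grow to the right and rows downward; lengths in m; the calibration is good to about 2 mm. A picture is of the moment at which its call begins. camera_model takes no time and is no camera call.
- r.job_done(): hands the job in, once; it reports no verdict.
Trained networks look in the newest picture that a camera, given by its name, has taken for a name from the list of things; names that differ only in an ending like _2 or _b are one class to them, and where a whole thing is asked for, a point or a joint stands for the part that bears it (a point fixed in the world has none). Each returns a list of dicts, best first, with "conf" (0 to 1); they miss things now and then, are a little off and sometimes report something else, mostly with a low value. They report only what shows in the picture. A call takes as long as a camera call.
- r.regions_of(camera, target): "mask" (480x640 bool, what is visible of it) and "rect" ([left, top, right, bottom] in pixels, round what is visible of it).
The state is a dict: "clock": time; "joint_positions": joint angles; "joint_vel": joint speeds; "tau": joint torques, N m; "tcp_pos": TCP position; "ee_rot": TCP orientation; "contact_force": force on the tool from outside, world axes, zero at the start; "ft_torque": the same for the moment, N m; "grip_width": opening from 0.0 (shut) to 1.0 (fully open).
Only numpy, scipy, OpenCV 4.12 (cv2) and the standard library are available. Lean on these libraries where they do the work, as an engineer would, in place of code of your own. Each camera call takes 0.05 s, during which the arm holds its last target. There are 200 camera calls.

## Task

Close up the open building-automation demo case by pushing with the fingertips only, without taking hold of anything: first press the raised white cover on the meter module down shut, then push the case's lid over and down until it is fully closed, and last slide the catch on the front of the case all the way across, over the lid's lug. Leave the loose things in and around the case where they are.

Things in the scene. Friction and masses are not known exactly. Their poses are not given: they have to be found in the camera images.
- case: Black case with aluminium edges, fixed. 200 mm (its x) by 260 mm (its y), rim 85 mm high, walls 8 mm. Origin: centre of its underside, z up. Its +x, the lid's hinge side, points roughly to the robot's right (yaw -60 to -120 degrees); its front, x = -100 mm, carries the catch on a shelf 42 mm deep, 78 mm high. Inside: three modules in a row along y, and a trough on the hinge side.
- lid (a joint): Angle of the case's lid, rad: 0 closed (a stop), 1.57 upright; starts at 1.4 to 1.65. Friction hinge of about 0.5 N m: stays where left, no spring. The lid is 200 mm from hinge to free edge, 260 mm wide, 22 mm thick (closed: from 85 to 107 mm above the table), its outer face smooth black.
- lid_hinge (a point): Middle of the lid's hinge line, fixed on the case's rim at x = +100, y = 0, z = 85 mm of the case; the line runs along the case's y.
- lid_mid (a point): Centre of the lid's 200 x 260 x 22 mm volume, moves with the lid. Its axes equal the case's when closed: x from free edge to hinge, y along the hinge, z out of the outer face (11 mm away).
- lid_edge (a point): Middle of the lid's free edge, on the outer face; moves with the lid, axes as lid_mid. A steel lug 15 mm long sticks out of this edge, 34 mm to the -y side of the middle.
- meter: Grey meter module fixed in the case, 100 mm (x) by 72 mm (y), axes parallel to the case's; origin under its centre, 8 mm above the table. Sits in any of the three slots (y -78, 0 or +78 mm of the case); the black module with green terminals and the white one with four breakers in the others have no cover and are 68 mm above the table at most. The meter's own rear part is 74 mm above the table.
- flap (a joint): Angle of the meter's white cover, rad: 0 shut flat (a stop), grows as it opens; starts at 0.5 to 0.95. Friction 0.03 N m, stays where left. The cover reaches 57 mm from its hinge towards the meter's +x, is 70 mm wide, 4 mm thick; shut, its top is 67 mm above the table. Push it over about its hinge and down; a push straight down on its edge can jam while it stands steep.
- flap_hinge (a point): Middle of the cover's hinge line, fixed on the meter at x = -46, y = 0, z = 54 mm of the meter (62 mm above the table); the line runs along y.
- flap_mid (a point): Centre of the cover plate (29 mm from its hinge), moves with it; axes equal the meter's when shut.
- flap_edge (a point): Middle of the cover's free edge, on its outer face; moves with it.
- catch (a joint): Travel of the sliding catch, m: starts at 0 to 0.008, stop at 0.045. Grows as it moves towards the case's -y (roughly towards the robot), where its tongue comes over the lug of the shut lid. Sliding friction 2 N, no spring.
- catch_tab (a point): Middle of the catch's upright grey tab, moves with it, axes as the case's. The tab is 16 mm (x) by 20 mm (y), from 84 to 124 mm above the table (this point: 108 mm), 27 mm in front of the case's front face; the shut lid's top is 107 mm high.
- spare: Loose white breaker, 36 x 70 x 44 mm, lying in the case's trough on the hinge side. Leave alone. Origin under its centre.
- jar: Loose clear jar with steel cap, 48 mm across, 55 mm high, on the table in front of the case. Leave alone. Origin under its centre.
- tape: Loose black tape measure, 45 x 65 x 40 mm, on the table behind the case's hinge. Leave alone. Origin under its centre.
- mug: Loose white mug, 80 mm across, 92 mm high, to the robot's right. Leave alone. Origin under its centre.
- driver: Loose screwdriver 190 mm long lying to the right. Leave alone.
- notebook: Loose brown notebook, 100 x 170 x 18 mm, to the left. Leave alone. Origin under its centre.
- phone: Loose black phone, 75 x 155 x 9 mm, to the right. Leave alone. Origin under its centre.

How it is judged:
On the way, in this order (a step that is already met when the one before it is completed fails the run):
1. the meter's cover is pressed shut (value of joint flap below 0.08 rad), for 0.2 s.
2. the case's lid is closed on the shut cover (value of joint flap below 0.08 rad and value of joint lid below 0.035 rad), for 0.2 s.
3. the catch is slid across over the lid's lug (all of step 2 and value of joint catch above 0.038 m), for 0.2 s.
At the end, for the whole second after the job is handed in: The meter's cover is shut (below 0.08 rad), the lid is closed (below 0.035 rad, 7 mm at its edge), the catch is slid across (at least 38 of its 45 mm), and every loose thing is within 30 mm of where it stood (all of step 3 and distance of each of spare, jar, tape, mug, driver, notebook, phone from where it was at the start of the episode below 0.03 m); the robot touches nothing.
It fails at once if the lid is swung down on the open cover (value of joint lid below 1 rad and value of joint flap above 0.2 rad).
It fails at once if the catch is slid across before the lid is closed (value of joint catch above 0.025 m and value of joint lid above 0.08 rad).
It fails at once if the fingers take the lid, the cover or the catch's tab between them ((x of the grasp point in the frame of lid_mid between -0.1 and 0.1 m and y of the grasp point in the frame of lid_mid between -0.13 and 0.13 m and z of the grasp point in the frame of lid_mid between -0.01 and 0.01 m) or (x of the grasp point in the frame of flap_mid between -0.028 and 0.028 m and y of the grasp point in the frame of flap_mid between -0.035 and 0.035 m and z of the grasp point in the frame of flap_mid between -0.003 and 0.003 m) or (x of the grasp point in the frame of catch_tab between -0.007 and 0.007 m and y of the grasp point in the frame of catch_tab between -0.009 and 0.009 m and z of the grasp point in the frame of catch_tab between -0.014 and 0.014 m)).
It fails at once if a loose thing is pushed away, carried or knocked over (distance of any of spare, jar, tape, mug, driver, notebook, phone from where it was at the start of the episode above 0.03 m or angle between any of jar, mug's own z axis and vertical above 0.6 rad).
It also fails if it takes over 58 s, if anything falls off the work surface, if the arm or the gripper's body presses on something with over 40 N, if the wrist force passes 120 N, or if a joint passes its speed limit or range.

## Working session

There is one attempt and no reset: what is moved stays moved. The work goes in short steps, Python scripts to look and compute and a shell command to move; the robot and the scene stay as the last step left them, time stands still between calls to the robot, and variables do not carry over. Pictures are saved under pics/ and viewed, on a budget of 10 in all, crops included, one or two more only if the job needs it, and the job is handed in when it is done.

```bash
mkdir -p pics
cat > h.py <<'E'
import numpy as np, cv2
from station import r
from scipy.spatial.transform import Rotation as R
def cam(n):
    m=r.camera_model(n); f=240/np.tan(np.radians(m["vertical_fov"])/2)
    K=np.array([[f,0,m["cx"]],[0,f,m["cy"]],[0,0,1.]]); return K,np.array(m["rvec"],float),np.array(m["tvec"],float)
def proj(n,P):
    K,rv,t=cam(n); return cv2.projectPoints(np.array(P,float).reshape(-1,1,3),rv,t,K,None)[0].reshape(-1,2)
def onz(n,uv,z):
    K,rv,t=cam(n); Rm=R.from_rotvec(rv.ravel()).as_matrix(); c=-Rm.T@t.ravel()
    d=Rm.T@np.linalg.inv(K)@np.array([uv[0],uv[1],1.]); return c+d*(z-c[2])/d[2]
E
python3 - <<'E'
from h import *
for n in("scene","top"):
    im=r.get_image(n); cv2.imwrite(f"pics/{n}0.png",im)
    K,rv,t=cam(n); print(n,K[0,0],(-R.from_rotvec(rv.ravel()).as_matrix().T@t.ravel()).round(3))
    for k in("case","lid","meter","flap","catch","spare","jar","tape","mug"):
        for d in r.regions_of(n,k)[:1]: 
            ys,xs=np.nonzero(d["mask"]); print(n,k,round(d["conf"],2),np.round(d["rect"]),xs.mean().round(1),ys.mean().round(1),len(xs))
o=r.get_obs();print(o["clock"],o["tcp_pos"],R.from_quat(o["ee_rot"]).as_matrix().round(2))
E
```

```text
scene 436.6587482505952 [ 0.921 -0.523  1.075]
scene case 0.68 [346. 226. 370. 240.] 358.6 231.9 195
scene lid 0.55 [274. 194. 364. 301.] 319.6 247.3 4432
scene meter 0.76 [342. 224. 373. 250.] 356.3 237.4 517
scene flap 0.46 [345. 226. 370. 242.] 357.8 231.3 192
scene catch 0.67 [422. 165. 463. 213.] 440.7 189.2 1344
scene jar 0.69 [412. 217. 430. 242.] 417.8 229.5 329
scene tape 0.71 [289. 279. 317. 302.] 303.0 291.4 483
scene mug 0.63 [147. 349. 199. 395.] 178.8 369.4 1491
top 450.5046595986032 [ 0.375 -0.034  1.059]
top case 0.8 [250. 129. 386. 297.] 326.7 217.1 10249
top lid 0.7 [355. 134. 382. 282.] 370.4 208.6 2993
top meter 0.9 [281. 201. 329. 239.] 304.4 220.2 1602
top flap 0.57 [278. 201. 301. 234.] 291.0 217.1 628
top catch 0.64 [250. 200. 266. 224.] 257.5 213.9 358
top spare 0.36 [356. 133. 382. 281.] 370.3 208.6 3082
top jar 0.73 [218. 164. 243. 187.] 230.9 174.0 425
top tape 0.94 [381. 214. 399. 248.] 388.2 231.9 429
top mug 0.59 [518. 247. 572. 300.] 546.3 268.6 1936
1.0 [ 0.20336947 -0.48398736  0.30389917] [[ 0.39 -0.92  0.  ]
 [-0.92 -0.39  0.  ]
 [-0.   -0.   -1.  ]]
```

Run:
```python
import cv2
a=cv2.imread("pics/top0.png")[110:320,190:420]; cv2.imwrite("pics/top0c.png",cv2.resize(a,None,fx=2.8,fy=2.8,interpolation=3))
a=cv2.imread("pics/scene0.png")[130:330,250:490]; cv2.imwrite("pics/scene0c.png",cv2.resize(a,None,fx=3,fy=3,interpolation=3))
```

```text
(no output)
```

View pics/top0c.png

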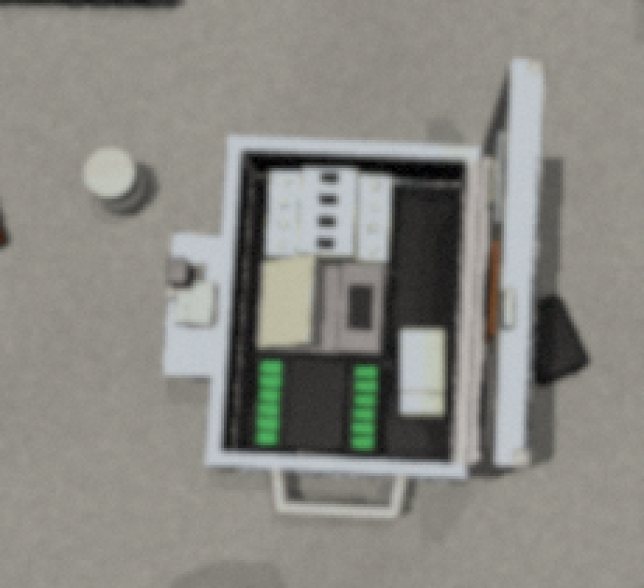

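View pics/scene0c.png

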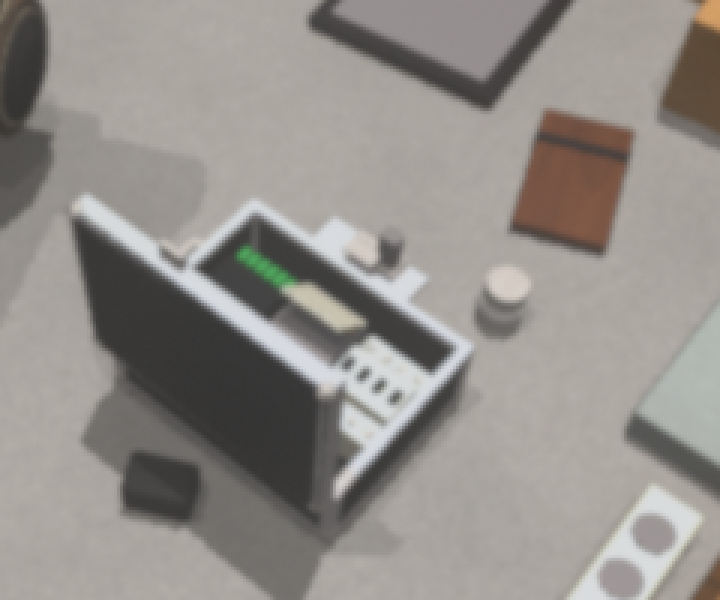

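View pics/top0.png

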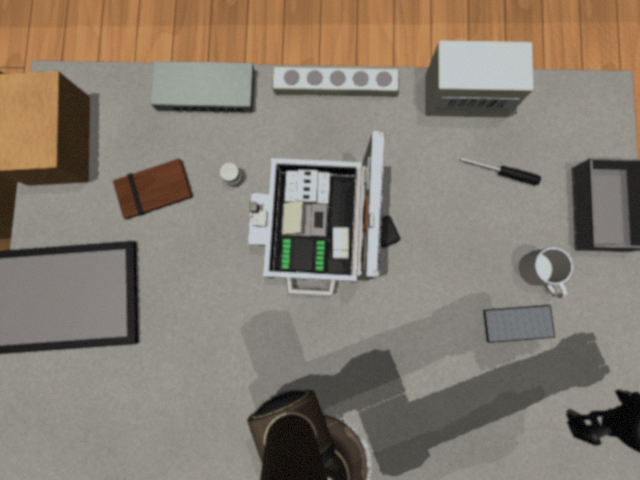

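The top view shows the case with the meter in the middle slot and its cream cover raised. The lid is near upright on the right, the spare is in the trough and the tab is at about pixel (254,206). The rim's corners are at about (271,159), (264,276) and (356,281).

Run:
```python
from h import *
q=lambda u,v:(u/2.8+190,v/2.8+110)
A=onz("top",q(228,136),.085);B=onz("top",q(206,466),.085);C=onz("top",q(466,478),.085)
print(A,B,C,np.linalg.norm(A-B),np.linalg.norm(B-C))
# case: A=(-.1,.13) B=(-.1,-.13) C=(.1,-.13); fit yaw+pos
from scipy.optimize import least_squares
L=np.array([[-.1,.13],[-.1,-.13],[.1,-.13]]);W=np.array([A,B,C])[:,:2]
f=lambda p:(L@R.from_euler('z',p[2]).as_matrix()[:2,:2].T+p[:2]-W).ravel()
s=least_squares(f,[.4,0,-1.57]);print(s.x,np.degrees(s.x[2]),s.fun.round(4))
x,y,a=s.x; Rm=R.from_euler('z',a).as_matrix()
T=lambda P:np.array(P,float)@Rm.T+[x,y,0]
def c2w(p): return T(p).round(4)
np.save("case.npy",s.x)
fl=lambda th,d=.057,o=.005,yy=0:[-.046+0+d*np.cos(th)-o*np.sin(th)+MX,yy,.062+d*np.sin(th)+o*np.cos(th)]
# meter x center from image: top of rear part z=.074, crop (385,262)-(385,352) right edge
M=np.array([onz("top",q(385,307),.074)]);print("meter right edge case-frame",(M-[x,y,0])@Rm)
MX=((M-[x,y,0])@Rm)[0,0]-.05;print("MX",MX)
for th in(.5,.6,.7,.8,.95): print(th,*[((proj("top",[T(fl(th,yy=v))])[0]-[190,110])*2.8).round() for v in(.035,-.035)])
for th in(1.4,1.5,1.6):
  e=lambda v,o:T([.1-.2*np.cos(th)+o*np.sin(th),v,.085+.2*np.sin(th)+o*np.cos(th)])
  print("lid",th,*[((proj("top",[e(v,o)])[0]-[190,110])*2.8).round() for v in(.13,-.13) for o in(0,.022)])
for u,v in((180,270),): print("tab",(onz("top",q(u,v),.124)-[x,y,0])@Rm)
for th in(.5,.7,.95):print("sceneflap",th,*[((proj("scene",[T(fl(th,yy=v))])[0]-[250,130])*3).round() for v in(.035,-.035)])
print("rim scene",((proj("scene",T([[-.1,.13,.085],[-.1,-.13,.085]]))-[250,130])*3).round())
for n,u in(("jar",(230,172)),("tape",(388,231)),("spare",q(422,372))): print(n,onz("top",u,.05),(onz("top",u,.05)-[x,y,0])@Rm)
```

```text
[0.67914615 0.11556866 0.085     ] [0.41610357 0.12116974 0.085     ] [ 0.41237869 -0.07957948  0.085     ] 0.2631022093257349 0.20078377302814993
[ 0.54512558  0.01809934 -1.59299446] -91.27185957764316 [-0.0018 -0.0004  0.0013 -0.0002  0.0006  0.0006]
meter right edge case-frame [[0.03139655 0.00154501 0.074     ]]
MX -0.018603451750914164
0.5 [325. 258.] [320. 346.]
0.6 [320. 256.] [315. 345.]
0.7 [315. 255.] [310. 344.]
0.8 [309. 253.] [304. 343.]
0.95 [299. 252.] [294. 342.]
lid 1.4 [444.  56.] [478.  55.] [425. 462.] [461. 464.]
lid 1.5 [475.  56.] [510.  56.] [457. 464.] [494. 465.]
lid 1.6 [507.  57.] [541.  59.] [490. 465.] [526. 467.]
tab [-0.12363903  0.01384363  0.124     ]
sceneflap 0.5 [330. 342.] [270. 301.]
sceneflap 0.7 [335. 332.] [275. 290.]
sceneflap 0.95 [344. 319.] [283. 277.]
rim scene [[469. 348.]
 [249. 201.]]
jar [0.65591334 0.21538563 0.05      ] [-0.19969676  0.10638143  0.05      ]
tape [ 0.52761064 -0.15017269  0.05      ] [ 0.16861934 -0.01377561  0.05      ]
spare [ 0.49784706 -0.04410533  0.05      ] [ 0.06323876 -0.04588616  0.05      ]
```

```bash
cat > st.py <<'E'
from h import *
x,y,a=np.load("case.npy");o=r.get_obs();Rm=R.from_euler('z',a).as_matrix()
M=R.from_quat(o["ee_rot"]).as_matrix()
print("t",round(o["clock"],2),"case xyz tip",(Rm.T@(o["tcp_pos"]-[x,y,.073])).round(4),"F case",(Rm.T@o["contact_force"]).round(1),"yawerr",round(np.degrees(np.arctan2(M[1,0],M[0,0])-a),2),"grip",o["grip_width"])
E
python3 -m handwheel '[[0,0,0,0,8],[0,0,0,0,8],[0,0,0,0,8],[0,-0.04,0,0,0],[0,-0.04,0,0,0],[0,-0.04,0,0,0],[0,-0.04,0,0,0],[0,-0.04,0,0,0]]' 40; python3 st.py
```

```text
clock: 2.0
tcp_pos: [0.2074, -0.2828, 0.304]
ee_rot: [-0.699, 0.715, -0.0, 0.0]
contact_force: [0.3, 0.1, 0.1]
grip_width: 0.003
t 2.0 case xyz tip [ 0.3083 -0.3309  0.231 ] F case [-0.1  0.3  0.1] yawerr 0.04 grip 0.003438686153051451
```

```bash
python3 -m handwheel '[[0,-0.05,-0.015,0,0],[0,-0.05,-0.015,0,0],[0,-0.04,-0.015,0,0],[0,-0.04,-0.015,0,0],[0,-0.04,-0.015,0,0],[0,-0.04,-0.015,0,0],[0,-0.04,-0.015,0,0],[0,-0.04,-0.015,0,0]]' >/dev/null; python3 st.py; python3 -m handwheel '[[0,0,-0.05,0,0],[0,0,-0.05,0,0],[0,0,-0.05,0.02,0],[0,0,-0.05,0.03,0],[0,0,-0.01,0.03,0],[0,0,0,0.02,0],[0,0,0,0,0],[0,0,0,0,0]]'; python3 st.py
```

```text
t 3.0 case xyz tip [ 0.0097 -0.21    0.2315] F case [ 0.6  0.4 -0.2] yawerr 2.36 grip 0.001737472398707918
clock: 4.0
tcp_pos: [0.5448, 0.016, 0.2051]
ee_rot: [0.713, -0.701, -0.011, -0.011]
contact_force: [-0.5, -0.0, 0.8]
grip_width: -0.002
t 4.0 case xyz tip [ 0.0022 -0.0002  0.1321] F case [ 0.1 -0.5  0.8] yawerr 2.23 grip -0.0021861665664938616
```

```bash
python3 -m handwheel '[[0,-0.02,0,0,2],[0,-0.012,0,0,0],[0,0,0,0.01,0],[0,0,0,0.01,0],[0,0,0,0.01,0],[0,0,0,0.01,0],[0,0,0,0,0]]'; python3 st.py
python3 - <<'E'
from h import *
a=r.get_image("top")[110:320,190:420];cv2.imwrite("pics/a.png",cv2.resize(a,None,fx=2,fy=2)); b=r.get_image("scene")[130:330,250:490];cv2.imwrite("pics/p1.png",cv2.resize(b,None,fx=3,fy=3,interpolation=3))
E
```

```text
clock: 4.88
tcp_pos: [0.5437, 0.0234, 0.1642]
ee_rot: [0.715, -0.699, -0.02, -0.017]
contact_force: [-0.2, 1.0, -0.7]
grip_width: 0.004
t 4.88 case xyz tip [-0.0053 -0.0015  0.0912] F case [-1.  -0.3 -0.7] yawerr 2.55 grip 0.0036140359705633123
```

View pics/p1.png

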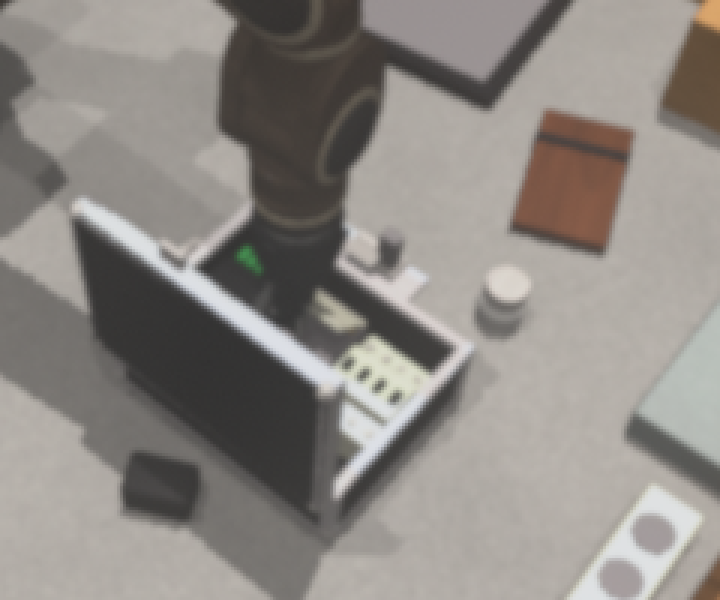

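The scene view shows the gripper over the meter with the tip by the cover's edge (crop about (300,300)). The cover is still raised.

```bash
python3 - <<'E'
from h import *
o=r.get_obs();print(o["joint_positions"],o["joint_vel"],o["tau"]);print(R.from_quat(o["ee_rot"]).as_matrix().round(3))
E
python3 -m handwheel '[[0,0,0,-0.02,0],[0,0,0,-0.02,0],[0,0,0,0,0]]' ;python3 st.py;python3 - <<'E'
from h import *
o=r.get_obs();print(o["joint_positions"]);print(R.from_quat(o["ee_rot"]).as_matrix().round(3))
E
```

```text
[ 0.02172176  0.1995569  -0.2584693   1.11464     0.05213772  3.14081288] [ 0.00071981 -0.00633886  0.01064134  0.00076044  0.00066777  0.00353094] [ 1.34283188e-02 -4.64429605e+01  3.34200096e+01  1.01862816e-02
  1.65707488e-01 -2.20968715e-06]
[[ 0.022 -1.    -0.003]
 [-0.998 -0.022  0.052]
 [-0.052  0.002 -0.999]]
clock: 5.35
tcp_pos: [0.5455, 0.0213, 0.2074]
ee_rot: [0.715, -0.699, -0.018, -0.019]
contact_force: [0.7, -0.6, 0.0]
grip_width: 0.002
t 5.35 case xyz tip [-0.0032  0.0003  0.1344] F case [0.5 0.7 0. ] yawerr 2.56 grip 0.0015958127822182707
[ 0.01777686  0.1802369  -0.18796383  1.2004602   0.05212811  3.13698354]
[[ 0.022 -1.     0.001]
 [-0.998 -0.022  0.052]
 [-0.052 -0.002 -0.999]]
```

Joint 6 is at its range limit. I'll roll back 90° so that tool x points along case +y and tool y along case +x.

```bash
sed -i 's/np.arctan2(M\[1,0\],M\[0,0\])-a)/np.arctan2(M[1,0],M[0,0])-a)-90/; s/"grip",o\["grip_width"\]/"tilt",M[:,2].round(3),"j6",o["joint_positions"][5].round(2)/' st.py
python3 -m handwheel '[[0,0,0,0,-10],[0,0,0,0,-10],[0,0,0,0,-10],[0,0,0,0,-10],[0,0,0,0,-10],[0,0,0,0,-10],[0,0,0,0,-10],[0,0,0,0,-10]]' >/dev/null
python3 -m handwheel '[[0,0,0,0,-10],[0,0,0,0,0],[0,0,0,0,0]]' ;python3 st.py
```

```text
clock: 6.72
tcp_pos: [0.5443, 0.0214, 0.205]
ee_rot: [1.0, 0.01, -0.001, -0.026]
contact_force: [-0.7, 0.5, -0.2]
grip_width: -0.001
t 6.72 case xyz tip [-0.0033 -0.0009  0.132 ] F case [-0.4 -0.7 -0.2] yawerr 2.4 tilt [-0.003  0.052 -0.999] j6 1.57
```

```bash
sed -i 's/(o\["tcp_pos"\]-\[x,y,.073\])/(o["tcp_pos"]+M[:,2]*.073-[x,y,0])/' st.py
python3 -m handwheel '[[0,0,-0.012,0,2.4],[0,0,-0.01,0,0],[0,0,0,0.01,0],[0,0,0,0.01,0],[0,0,0,0.01,0],[0,0,0,0,0]]' ;python3 st.py
```

```text
clock: 7.48
tcp_pos: [0.5439, 0.0444, 0.1756]
ee_rot: [1.0, -0.01, -0.002, -0.026]
contact_force: [0.9, 1.1, 0.5]
grip_width: 0.0
t 7.47 case xyz tip [-0.03   -0.0021  0.1027] F case [-1.1  0.9  0.5] yawerr 0.13 tilt [-0.004  0.051 -0.999] j6 1.65
```

```bash
python3 -m handwheel '[[0,0,0,0.006,0],[0,0,0,0.006,0],[0,0,0,0.006,0],[0,0,0,0.006,0],[0,0,0,0,0]]' ;python3 st.py
```

```text
clock: 8.1
tcp_pos: [0.5438, 0.0463, 0.1518]
ee_rot: [1.0, -0.01, -0.002, -0.026]
contact_force: [-0.5, -0.3, -0.1]
grip_width: -0.004
t 8.1 case xyz tip [-0.0319 -0.0024  0.0789] F case [ 0.3 -0.4 -0.1] yawerr 0.18 tilt [-0.004  0.052 -0.999] j6 1.65
```

```bash
python3 -m handwheel '[[0,0,0,0.006,0],[0,0,0,0.005,0],[0,0,0,0.002,0],[0,0,0,0,0],[0,0,0,0,0]]' ;python3 st.py
python3 - <<'E'
from h import *
b=r.get_image("scene")[180:270,310:430];a=r.get_image("top")[110:320,190:420]
cv2.imwrite("pics/p2.png",np.hstack([cv2.resize(b,(400,300),interpolation=3),cv2.resize(a,(329,300),interpolation=3)]))
E
```

```text
clock: 8.72
tcp_pos: [0.5441, 0.0468, 0.1398]
ee_rot: [1.0, -0.01, -0.002, -0.026]
contact_force: [-1.3, -0.9, 2.2]
grip_width: -0.003
t 8.72 case xyz tip [-0.0324 -0.002   0.0669] F case [ 0.9 -1.3  2.2] yawerr 0.16 tilt [-0.003  0.052 -0.999] j6 1.65
```

View pics/p2.png

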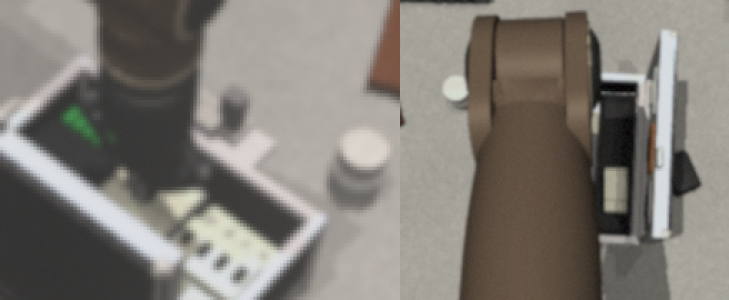

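The fingertip is on the cover, which looks nearly flat. I'll press a little more, then lift over the lid.

```bash
python3 -m handwheel '[[0,0,0,0.002,0],[0,0,0,0.001,0],[0,0,0,0,0],[0,0,0,0,0]]' ;python3 st.py; python3 -m handwheel '[[0,0,0,-0.03,0],[0,0,0,-0.05,0],[0,0,0,-0.05,0],[0,0,0,-0.05,0],[0,0,0,-0.05,0],[0,0,0,-0.03,0],[0,0,0,0,0]]' ;python3 st.py
python3 - <<'E'
from h import *
b=r.get_image("scene")[130:330,250:490];cv2.imwrite("pics/p3.png",cv2.resize(b,None,fx=3,fy=3,interpolation=3))
E
```

```text
clock: 9.32
tcp_pos: [0.5443, 0.0467, 0.139]
ee_rot: [1.0, -0.01, -0.001, -0.026]
contact_force: [-7.6, -2.8, 17.5]
grip_width: -0.001
t 9.32 case xyz tip [-0.0324 -0.0017  0.0661] F case [ 3.  -7.6 17.5] yawerr 0.15 tilt [-0.001  0.052 -0.999] j6 1.66
clock: 10.2
tcp_pos: [0.5456, 0.0335, 0.3986]
ee_rot: [1.0, -0.01, 0.001, -0.026]
contact_force: [-0.3, 0.0, -0.0]
grip_width: -0.001
t 10.2 case xyz tip [-1.930e-02  2.000e-04  3.257e-01] F case [ 0.  -0.3 -0. ] yawerr 0.16 tilt [ 0.002  0.053 -0.999] j6 1.63
```

View pics/p3.png

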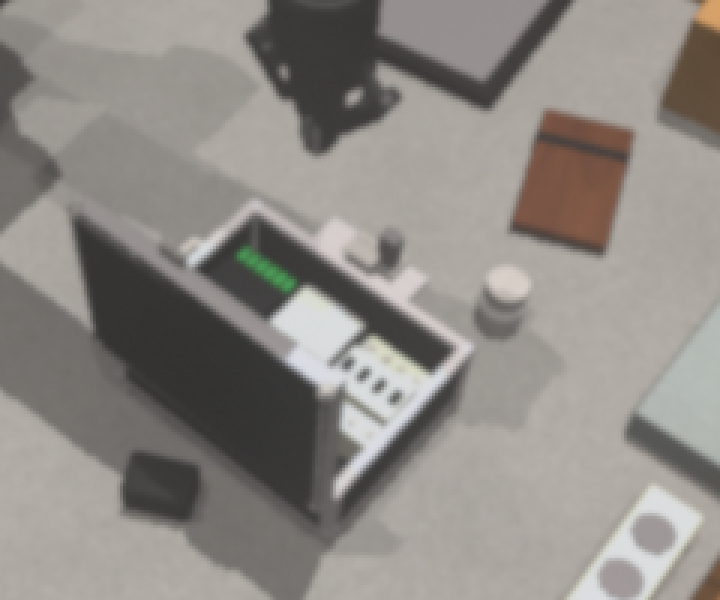

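The cover lies flat (crop (315,320)) and the lid is untouched. Next I'll move over the lid to its outer side.

```bash
python3 -m handwheel '[[0,0,0.04,-0.005,0],[0,0,0.05,-0.005,0],[0,0,0.05,-0.005,0],[0,0,0.05,0,0],[0,0,0,0.03,0],[0,0,0,0.03,0],[0,0,0,0.02,0],[0,0,0,0,0]]' ;python3 st.py
```

```text
clock: 11.25
tcp_pos: [0.5399, -0.1525, 0.3183]
ee_rot: [1.0, -0.01, -0.004, -0.027]
contact_force: [-0.9, 0.4, 0.6]
grip_width: 0.002
t 11.25 case xyz tip [ 0.1667 -0.0021  0.2454] F case [-0.4 -0.9  0.6] yawerr 0.17 tilt [-0.008  0.054 -0.999] j6 1.29
```

```bash
python3 -m handwheel '[[0,0,-0.015,0.005,0],[0,0,-0.014,0.005,0],[0,0,-0.015,0,0],[0,0,-0.015,0,0],[0,0,-0.015,0.003,0],[0,0,-0.015,0.003,0],[0,0,0,0,0]]' ;python3 st.py
python3 - <<'E'
from h import *
b=r.get_image("scene")[80:330,210:490];cv2.imwrite("pics/p4.png",cv2.resize(b,None,fx=2.4,fy=2.4,interpolation=3))
E
```

```text
clock: 12.12
tcp_pos: [0.5425, -0.0616, 0.31]
ee_rot: [1.0, -0.009, -0.002, -0.027]
contact_force: [0.2, 1.2, -0.1]
grip_width: -0.002
t 12.12 case xyz tip [ 0.0758 -0.0011  0.2371] F case [-1.2  0.1 -0.1] yawerr 0.28 tilt [-0.003  0.053 -0.999] j6 1.45
```

View pics/p4.png

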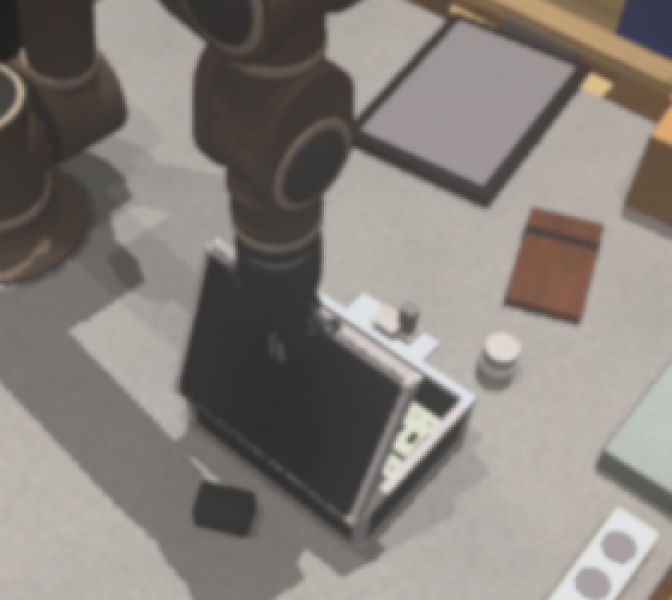

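The lid is swinging over at about 1.2 rad, with the finger on its outer face. I'll continue along the arc.

```bash
python3 -m handwheel '[[0,0,-0.0135,0.008,0],[0,0,-0.0135,0.008,0],[0,0,-0.0125,0.008,0],[0,0,-0.0125,0.008,0],[0,0,-0.0105,0.0105,0],[0,0,-0.0105,0.0105,0],[0,0,0,0,0]]' ;python3 st.py
python3 -m handwheel '[[0,0,-0.0085,0.0125,0],[0,0,-0.0085,0.0125,0],[0,0,-0.006,0.014,0],[0,0,-0.006,0.014,0],[0,0,-0.002,0.01,0],[0,0,0,0,0]]' ;python3 st.py
```

```text
clock: 13.05
tcp_pos: [0.5432, 0.0133, 0.2595]
ee_rot: [1.0, -0.009, -0.003, -0.026]
contact_force: [0.6, 0.1, 0.1]
grip_width: 0.0
t 13.05 case xyz tip [ 0.001  -0.0023  0.1866] F case [-0.1  0.6  0.1] yawerr 0.24 tilt [-0.006  0.052 -0.999] j6 1.59
clock: 13.8
tcp_pos: [0.5436, 0.0468, 0.1984]
ee_rot: [1.0, -0.01, -0.003, -0.026]
contact_force: [-0.7, -0.1, 0.5]
grip_width: -0.002
t 13.8 case xyz tip [-0.0324 -0.0026  0.1255] F case [ 0.1 -0.7  0.5] yawerr 0.18 tilt [-0.005  0.052 -0.999] j6 1.65
```

```bash
python3 -m handwheel '[[0,0,-0.003,0.008,0],[0,0,-0.002,0.007,0],[0,0,0,0.004,0],[0,0,0,0.002,0],[0,0,0,0,0],[0,0,0,0,0]]' ;python3 st.py
```

```text
clock: 14.55
tcp_pos: [0.5445, 0.053, 0.1798]
ee_rot: [1.0, -0.01, -0.001, -0.026]
contact_force: [-2.2, 2.1, 5.2]
grip_width: -0.002
t 14.55 case xyz tip [-0.0387 -0.0017  0.1069] F case [-2.  -2.3  5.2] yawerr 0.17 tilt [-0.002  0.053 -0.999] j6 1.67
```

```bash
python3 -m handwheel '[[0,0,0,0.002,0],[0,0,0,0.002,0],[0,0,0,0,0],[0,0,0,0,0]]' ;python3 st.py; python3 -m handwheel '[[0,0,0,-0.04,0],[0,0,0,-0.04,0],[0.0,0.03,0,-0.02,0],[0,0.035,-0.05,0,0],[0,0,-0.05,0,0],[0,0,0,0,0]]'; python3 st.py
python3 - <<'E'
from h import *
b=r.get_image("scene")[130:330,250:490];cv2.imwrite("pics/p5.png",cv2.resize(b,None,fx=3,fy=3,interpolation=3))
E
```

```text
clock: 15.05
tcp_pos: [0.5444, 0.0531, 0.1795]
ee_rot: [1.0, -0.01, 0.0, -0.026]
contact_force: [-9.9, -0.4, 27.8]
grip_width: -0.001
t 15.05 case xyz tip [-0.0388 -0.0015  0.1066] F case [ 0.6 -9.9 27.8] yawerr 0.16 tilt [ 0.001  0.053 -0.999] j6 1.67
clock: 15.8
tcp_pos: [0.6117, 0.1492, 0.2792]
ee_rot: [1.0, -0.008, -0.002, -0.026]
contact_force: [-0.1, 0.0, -0.9]
grip_width: -0.002
t 15.8 case xyz tip [-0.1364  0.0633  0.2063] F case [-0.  -0.1 -0.9] yawerr 0.39 tilt [-0.004  0.052 -0.999] j6 1.81
```

View pics/p5.png

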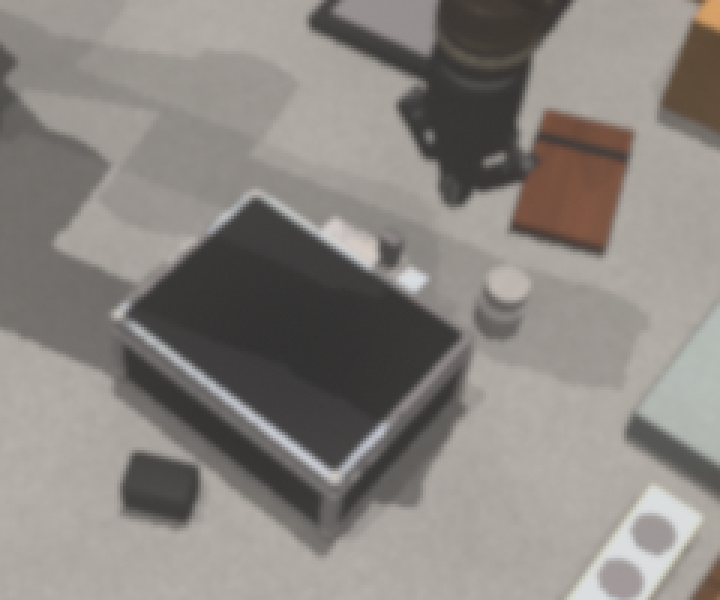

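The lid is flat shut and the tab stands at crop (390,245), clear of the finger. Next I'll lower the finger behind the tab on the +y side.

```bash
python3 -m handwheel '[[0,0,0.005,0.04,0],[0,0,0.005,0.04,0],[0,0,0,0.03,0],[0,0,0,0,0],[0,0,0,0,0]]'; python3 st.py
python3 - <<'E'
from h import *
b=r.get_image("scene")[150:250,350:470];cv2.imwrite("pics/p6.png",cv2.resize(b,None,fx=5,fy=5,interpolation=3))
E
```

```text
clock: 16.48
tcp_pos: [0.6115, 0.1415, 0.1709]
ee_rot: [1.0, -0.01, -0.001, -0.026]
contact_force: [0.1, -1.0, 0.6]
grip_width: 0.003
t 16.48 case xyz tip [-0.1286  0.0635  0.098 ] F case [1.  0.1 0.6] yawerr 0.12 tilt [-0.001  0.052 -0.999] j6 1.8
```

View pics/p6.png

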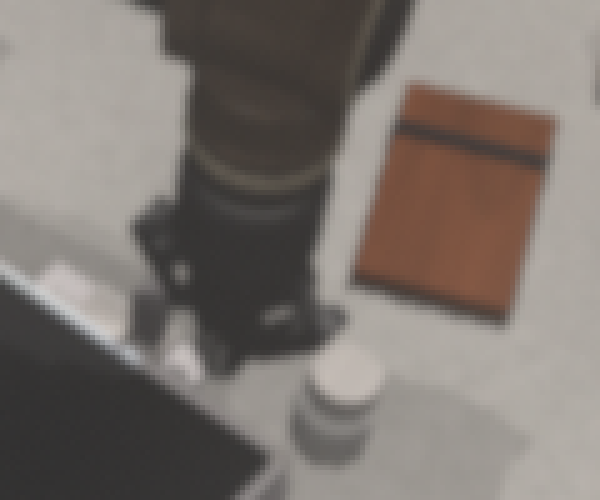

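```bash
python3 -m handwheel '[[0,-0.01,-0.003,0.002,0],[0,-0.008,0,0.002,0],[0,-0.008,0,0,0],[0,-0.008,0,0,0],[0,-0.008,0,0,0],[0,0,0,0,0]]'; python3 st.py
python3 -m handwheel '[[0,-0.006,0,0,0],[0,-0.006,0,0,0],[0,-0.004,0,0,0],[0,0,0,0,0]]'; python3 st.py
```

```text
clock: 17.27
tcp_pos: [0.5684, 0.1461, 0.166]
ee_rot: [1.0, -0.01, -0.002, -0.026]
contact_force: [-0.2, -0.2, -0.9]
grip_width: -0.002
t 17.27 case xyz tip [-0.1323  0.0202  0.0931] F case [ 0.2 -0.2 -0.9] yawerr 0.18 tilt [-0.003  0.052 -0.999] j6 1.82
clock: 17.77
tcp_pos: [0.5526, 0.1464, 0.1659]
ee_rot: [1.0, -0.01, -0.002, -0.026]
contact_force: [0.7, -0.5, -0.6]
grip_width: -0.001
t 17.77 case xyz tip [-0.1322  0.0043  0.093 ] F case [ 0.4  0.7 -0.6] yawerr 0.17 tilt [-0.003  0.052 -0.999] j6 1.83
```

```bash
python3 -m handwheel '[[0,-0.004,0,0,0],[0,-0.003,0,0,0],[0,0,0,0,0]]'; python3 st.py
python3 -m handwheel '[[0,-0.003,0,0,0],[0,-0.002,0,0,0],[0,0,0,0,0]]'|grep force; python3 st.py
```

```text
clock: 18.15
tcp_pos: [0.5479, 0.1465, 0.166]
ee_rot: [1.0, -0.01, 0.0, -0.026]
contact_force: [10.0, -0.6, -4.9]
grip_width: -0.003
t 18.15 case xyz tip [-0.1322 -0.      0.0931] F case [ 0.4 10.  -4.9] yawerr 0.14 tilt [ 0.001  0.052 -0.999] j6 1.83
contact_force: [24.0, -1.4, -14.3]
t 18.52 case xyz tip [-0.1322 -0.0006  0.0934] F case [  0.8  24.  -14.3] yawerr 0.1 tilt [ 0.009  0.051 -0.999] j6 1.83
```

The push met a stop: the force rose to 24 N with no further motion. I'll back off and check.

```bash
python3 -m handwheel '[[0,0.02,0,0,0],[0,0.03,0,0,0],[0,0,0,-0.05,0],[0,0,0,-0.05,0],[0,0.05,-0.05,-0.05,0],[0,0.04,-0.05,0,0],[0,0,-0.05,0,0],[0,0,0,0,0]]'>/dev/null; python3 st.py
python3 - <<'E'
from h import *
x,y,a=np.load("case.npy");Rm=R.from_euler('z',a).as_matrix()
b=r.get_image("scene")[150:330,260:440];t=r.get_image("top")[110:320,190:420]
cv2.imwrite("pics/p7.png",np.hstack([cv2.resize(b,(400,400),interpolation=3),cv2.resize(t,(400,365),interpolation=3)[:, :].copy() if 0 else cv2.resize(t[:,:210],(400,400),interpolation=3)]))
T=lambda p:np.array(p)@Rm.T+[x,y,0]
for v in(.014,-.024,-.03): print(v,((proj("scene",[T([-.127,v,.124])])[0]-[260,150])*400/180).round(),((proj("top",[T([-.127,v,.124])])[0]-[190,110])*400/210).round())
for n in("scene","top"):
  for k in("jar","tape","mug"):
    for d in r.regions_of(n,k)[:1]:
      ys,xs=np.nonzero(d["mask"]);print(n,k,round(d["conf"],2),xs.mean().round(1),ys.mean().round(1))
E
```

```text
t 19.52 case xyz tip [-0.2636  0.1176  0.2337] F case [ 0.2 -0.5 -0. ] yawerr 0.4 tilt [-0.005  0.052 -0.999] j6 1.96
0.014 [266. 131.] [119. 183.]
-0.024 [241. 115.] [117. 217.]
-0.03 [238. 112.] [117. 222.]
scene jar 0.83 417.5 229.2
scene tape 0.96 303.3 291.4
scene mug 0.71 179.0 369.4
top jar 0.77 231.5 174.0
top tape 0.71 384.6 230.6
top mug 0.86 546.5 268.7
```

View pics/p7.png

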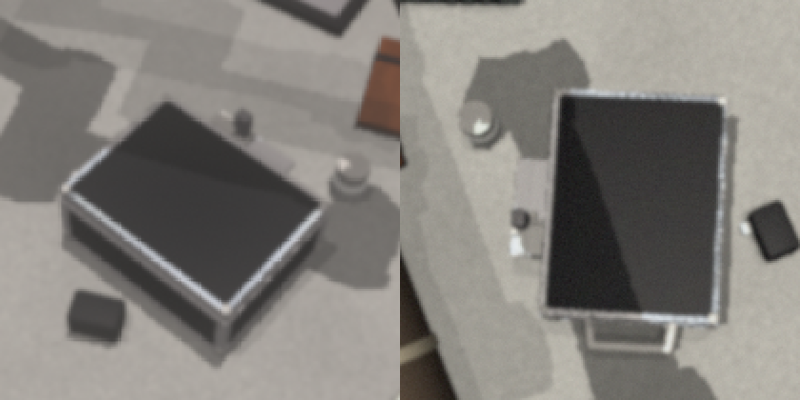

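The lid is flat shut, and the tab has moved to top crop (519,217), next to the lug. Jar, tape and mug have not moved. I'll compare the tab's shift with the first pictures.

Run:
```python
from h import *
x,y,a=np.load("case.npy");Rm=R.from_euler('z',a).as_matrix();T=lambda p:np.array(p)@Rm.T+[x,y,0]
for n,(u,v) in(("scene",(380,211)),("top",(254,206))):
    A=cv2.imread(f"pics/{n}0.png");B=r.get_image(n)
    out=[]
    for im in(A,B):
        g=cv2.cvtColor(im,cv2.COLOR_BGR2GRAY).astype(float); best=None
        c=[]
        for t in np.arange(.03,-.05,-.001):
            p=proj(n,[T([-.127,t,.122])])[0]; c.append((cv2.getRectSubPix(g.astype(np.float32),(5,5),tuple(map(float,p))).mean(),t))
        c.sort(); w=np.array(c[:9]); out.append((c[0],w[:,1].mean().round(4)))
    print(n,out)
```

```text
scene [((np.float32(121.92371), np.float64(0.021999999999999992)), np.float64(0.021)), ((np.float32(89.55384), np.float64(-0.019000000000000045)), np.float64(-0.019))]
top [((np.float32(115.350586), np.float64(0.005999999999999978)), np.float64(0.006)), ((np.float32(99.18172), np.float64(-0.028000000000000053)), np.float64(-0.026))]
```

```bash
python3 -c "
from station import r
print(r.get_obs()['clock'],r.job_done())"
```

```text
the job is handed in; nothing more can be done
20.025 None
```

The case is closed and I handed the job in at about 20 s of the 58 s. I pushed only with the shut fingertips, in the required order: cover, lid, catch.

- **Cover:** it was pressed to its stop with the tip at 66 mm and 17 N. The picture after lifting off showed it flat.
- **Lid:** it was swung over from about 1.6 rad and pressed to 106.6 mm with 28 N. The pictures showed it flat.
- **Catch:** it was pushed until it met a hard stop, where 24 N gave no further motion.
- **Loose things:** the tape's centre in the top view shifted by about 4 pixels. The open lid partly hid it before; in the scene view it did not shift. The jar and mug moved less than 1 pixel in both views. The notebook looked undisturbed. I did not measure the phone or driver again, and the spare is hidden under the shut lid.

**Check that disagreed:** my estimates of how far the catch tab moved differ.

| Estimate | Tab shift |
|---|---|
| Scene camera, automatic | 40 mm |
| By eye | about 38 mm |
| Top camera, automatic | 32 mm |

The arm's shadow probably spoiled the top-camera figure. I trusted the hard stop and the other two. The catch also started somewhere between 0 and 8 mm, so its travel should be at least the required 38 mm, though with little margin if it started at 0.

**Roll limit:** my first tool roll ran joint 6 to its range limit. That left the tool tilted by 3°, which I corrected for in the moves that followed.

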